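# Spray the small bud vases and set them out to dry

### The arm

A 6-joint arm with a two-finger parallel gripper is mounted at the origin on the work surface. World frame = base frame: x ahead of the robot, y to its left, z up, the work surface at z = 0. Lengths are in m, angles in rad, forces in N, time in s.
With the tool pointing down it reaches from about 0.275 to 0.875 m from the base axis. Payload 12.5 kg.
Tool frame: the origin (TCP) lies on the centre line of the jaws, within the pads' length; the fingertips stand r.finger_overhang ahead of it and the grasp point (between the pads) lies 3 mm ahead of it (r.finger_overhang is the distance from the TCP to the fingertips, in m); z points along the fingers, y is the line along which they close (so a half turn about z gives the same grasp; the last joint's range is limited). The gripper opens to 85 mm and grips with 20 to 120 N. Pads are 22 mm wide; open, the fingers measure 114 mm over their backs; the gripper's body (76 mm by 85 mm) begins 54 mm behind the grasp point. The pads swing forward as they close: fully open they stand 13 mm farther back than shut.
Start: joints at [-1.304, 0.351, 1.652, -0, 1.139, -0.085], TCP at [0.19, -0.516, 0.224] pointing down, gripper open.
Joint ranges: [-2.75, 2.75], [-0.79, 2.1], [0.01, 2.65], [-1.57, 4.71], [0.07, 3.14], [-2.87, 2.87]. Speed limits (rad/s): [2.22, 2.22, 2.79, 3.14, 3.14, 3.14].

### API

Orientations are given as a unit quaternion [x, y, z, w].
In Python, from cell import r, optics gives the robot as it stands. The module is installed in compiled form; this text tells all that it offers. Calls block until the motion is done:
- r.move_to(position, orientation): joint-space move of the TCP to a pose.
- r.move_linear(position, rot=None, vel=0.15): straight line of the TCP; rot=None keeps the orientation; vel is the mean speed in m/s.
- r.set_joints(angles): joint-space move.
- r.set_gripper(opening, squeeze=None): opening from 0.0 (shut) to 1.0 (fully open); squeeze is the grip in N (None keeps the last); returns when the fingers have stopped.
- r.sleep(seconds).
- r.inverse_kinematics(position, orientation): joint angles nearest the present ones, or None.
- optics.get_image(name): name is "scene" or "side" or "wrist"; returns a dict with "pixels" (384x512x3 uint8, red, green, blue), "depth" (384x512 float32, m along the optical axis (not along the pixel's ray), 0 where there is no reading), "fx", "fy", "cx", "cy" (pixels), "camera_from_world" (4x4, takes a point from world to camera coordinates); the wrist camera has in their place "mount" (4x4, takes a point from camera to tool coordinates, whose origin is the TCP and whose axes are the flange's). Camera axes: x right, y down, z forward; pixel columns grow to the right and rows downward; lengths in m; the calibration is good to about 2 mm. A picture is of the moment at which its call begins: read the wrist's pose just before it.
A pose or a line that the arm cannot do raises r.PlanningError and nothing moves.
- r.hand_in(): hands the job in; it is judged then, once.
Readings, each from a call of its own:
- r.current_t(): time.
- r.current_q(): joint angles.
- r.current_qvel(): joint speeds.
- r.current_effort(): joint torques, N m.
- r.current_tool_pos(): TCP position.
- r.current_ee_rot(): TCP orientation.
- r.current_contact_force(): force on the tool from outside, world axes, zero at the start.
- r.current_torque(): the same for the moment, N m.
- r.current_opening(): opening from 0.0 (shut) to 1.0 (fully open).
- r.current_finger_force(): force on a finger pad.
Only numpy, scipy, OpenCV 4.12 (cv2) and the standard library are available. Lean on these libraries where they do the work, as an engineer would, in place of code of your own. Each camera call takes 0.05 s, during which the arm holds its last target. There are 200 camera calls.

### The job

Take every small bud vase out of the tub and stand them all upright on the round spraying wheel, leaving the wide look-alikes in the tub throughout. With all the small ones standing there, press the spray bottle's cap right down briefly and let it spring back up. Then move the small vases to the ware board to dry, standing upright, fully on the board and not touching one another, and leave everything else on the table undisturbed.

Things in the scene. Friction and masses are not known exactly. Their poses are not given: they have to be found in the camera images.
- small_vase_1: small bud vase, plain terracotta, one of up to four alike (some may be absent); straight round body 40 mm in diameter from its foot up to 50 mm, then a shoulder and a neck 20 mm in diameter with a dark mouth, 68 mm tall in all; 90 g or so, solid to the touch (nothing goes in the mouth). Origin: centre of its underside; z is up the vase. It starts standing in the tub
- small_vase_2: small bud vase, plain terracotta, one of up to four alike (some may be absent); straight round body 40 mm in diameter from its foot up to 50 mm, then a shoulder and a neck 20 mm in diameter with a dark mouth, 68 mm tall in all; 90 g or so, solid to the touch (nothing goes in the mouth). Origin: centre of its underside; z is up the vase. It starts standing in the tub
- small_vase_3: small bud vase, plain terracotta, one of up to four alike (some may be absent); straight round body 40 mm in diameter from its foot up to 50 mm, then a shoulder and a neck 20 mm in diameter with a dark mouth, 68 mm tall in all; 90 g or so, solid to the touch (nothing goes in the mouth). Origin: centre of its underside; z is up the vase. It starts standing in the tub
- small_vase_4: small bud vase, plain terracotta, one of up to four alike (some may be absent); straight round body 40 mm in diameter from its foot up to 50 mm, then a shoulder and a neck 20 mm in diameter with a dark mouth, 68 mm tall in all; 90 g or so, solid to the touch (nothing goes in the mouth). Origin: centre of its underside; z is up the vase. It starts standing in the tub
- wide_vase_1: wide bud vase, the same shape and colour as the small ones but larger: body 54 mm in diameter up to 55 mm, neck 27 mm in diameter, 77 mm tall; one or two of them stand in the tub and must stay there. Origin: centre of its underside
- wide_vase_2: wide bud vase, the same shape and colour as the small ones but larger: body 54 mm in diameter up to 55 mm, neck 27 mm in diameter, 77 mm tall; one or two of them stand in the tub and must stay there. Origin: centre of its underside
- tub: fixed shallow red plastic tub, open on top, 250 mm (its x) by 175 mm (its y) outside, walls 5 mm thick and 34 mm high, floor 5 mm thick; vases in it stand with their feet 5 mm above the table and reach well over its walls. Origin: centre of its underside, on the table. It may be on the left or the right of the wheel
- wheel: fixed round white spraying wheel (it does not turn), 220 mm in diameter, flat top 36 mm above the table. Origin: its centre, at table height
- ware_board: fixed dark wooden ware board, 340 mm (its x) by 160 mm (its y), flat top 18 mm above the table. Origin: centre of its underside, on the table. It lies on the other side of the wheel from the tub
- sprayer: spray bottle, white with a blue band, 64 mm in diameter, clamped upright on a fixed 100 mm square steel foot beyond the wheel, its nozzle pointing to the wheel. The top of its cap is 188 mm above the table. Origin: centre of the foot's underside
- nozzle_top (a point): centre of the flat top of the bottle's blue nozzle cap, 34 mm in diameter; it goes down with the cap. 188 mm above the table when the cap is up
- nozzle (a joint): how far the sprung cap is pressed down, in m: 0 up, 0.010 fully down (stop). It takes about 2 N to start it and 7 N to hold it fully down; it springs back up when let go
- glaze_jar: bystander: blue jar with black lid, 68 mm in diameter, 85 mm tall, towards the back; leave it
- slip_bottle: bystander: yellow bottle, 56 mm in diameter, 130 mm tall, towards the back; leave it
- glaze_brush: bystander: flat brush about 0.2 m long lying on the left side; leave it
- mug: bystander: white mug, 80 mm in diameter, 85 mm tall, on the left side; leave it
- wood_rib: bystander: thin dark wooden rib, 100 x 50 x 8 mm, lying on the right side; leave it
- kiln_post: bystander: pale upright kiln post, 40 mm in diameter, 60 mm tall, on the right side; leave it

How it is judged:
By the outcome, as a careful person would: the job done as asked, in the order asked, and still so for the second after the job is handed in, with the robot touching nothing.
Of small_vase_1, small_vase_2, small_vase_3, small_vase_4 only 3 to 4 are there at a start; the rules pass over those that are not, and their reading is None.
Of wide_vase_1, wide_vase_2 only 1 to 2 are there at a start; the rules pass over those that are not, and their reading is None.
At some moment in a run one of small_vase_1, small_vase_2, small_vase_3, small_vase_4 may be knocked a few centimetres aside while the robot is not near it.
It also fails if it takes over 210 s, if anything falls off the work surface, if the arm or the gripper's body presses on something with over 40 N, if the wrist force passes 120 N, or if a joint passes its speed limit or range.

## Working session

There is one attempt and no reset: what is moved stays moved. The work goes in short steps, each a Python script; the robot and the scene stay as the last script left them, time stands still between calls to the robot, and variables do not carry over. Pictures are saved under pics/ and viewed, at most 14 in all, crops included, and the job is handed in when it is done.

```bash
mkdir -p pics; python3 - <<'E'
from cell import r, optics
import cv2,numpy as np
for n in("scene","side"):
    d=optics.get_image(n); np.savez(n+"0.npz",**d)
    cv2.imwrite(f"pics/{n}0.png",cv2.resize(d["pixels"][:,:,::-1],(800,600),interpolation=cv2.INTER_CUBIC))
    print(d["fx"],d["cx"],d["cy"],np.linalg.inv(d["camera_from_world"]).round(3).tolist())
print(r.finger_overhang,r.current_ee_rot(),r.current_t())
E
```

```text
480.5425201137703 253.53289089390628 191.28745335991215 [[0.883, 0.245, -0.401, 1.159], [0.47, -0.463, 0.751, -1.126], [-0.002, -0.852, -0.524, 0.913], [0.0, 0.0, 0.0, 1.0]]
477.0193059842299 254.5931523495105 180.27528813344836 [[-0.978, -0.151, 0.142, 0.34], [-0.208, 0.683, -0.7, 1.076], [0.009, -0.714, -0.7, 1.242], [0.0, 0.0, 0.0, 1.0]]
0.022 [ 9.84571586e-01  1.74981508e-01 -5.24920438e-05 -5.11929659e-04] 0.1
```

View pics/scene0.png

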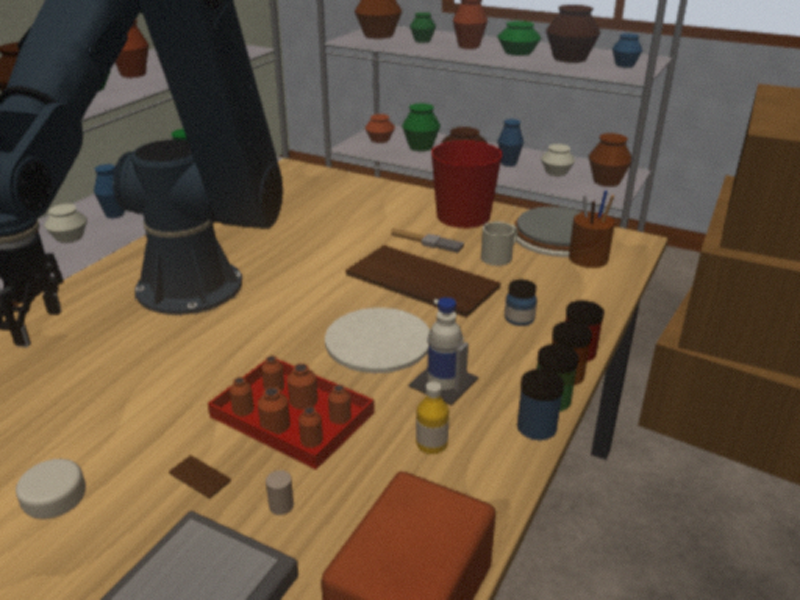

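View pics/side0.png

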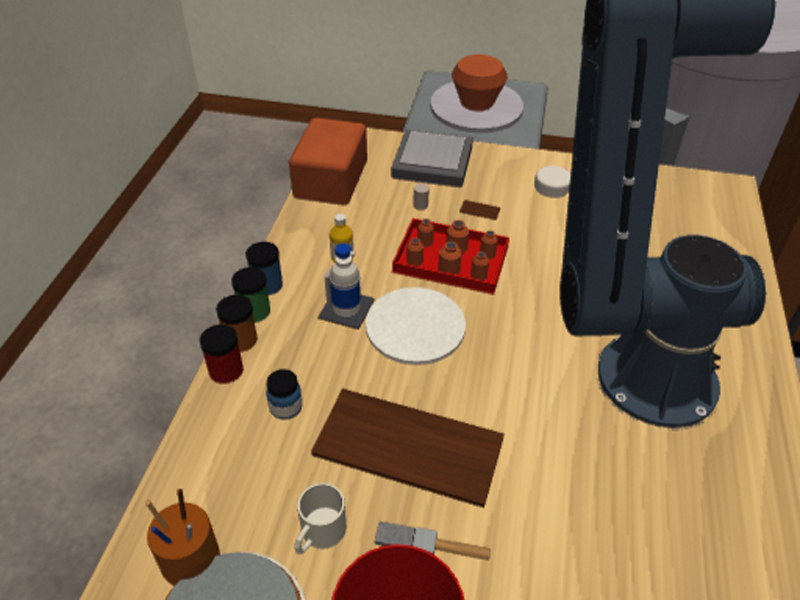

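The pictures show the tub with six vases. In the scene view, four are small, with tops at about (273,362), (241,382), (340,390) and (311,411), and two are wide, at (302,370) and (271,395). The wheel is at (380,338), the sprayer cap at (446,303) and the board at (422,278).

```bash
cat > h.py <<'E'
import numpy as np, cv2
from scipy.spatial.transform import Rotation as R
def cloud(d,T=None):
    z=d["depth"]; v,u=np.mgrid[:z.shape[0],:z.shape[1]]
    P=np.stack([(u-d["cx"])/d["fx"]*z,(v-d["cy"])/d["fy"]*z,z],-1)
    W=np.linalg.inv(d["camera_from_world"]) if T is None else T
    P=P@W[:3,:3].T+W[:3,3]; P[z<=0]=np.nan
    return P
def clusters(P,lo,hi,x,y,res=.002,dil=1):
    """connected blobs, seen from above, of points in a z band: centre, size, count"""
    m=(P[...,2]>lo)&(P[...,2]<hi)&(P[...,0]>x[0])&(P[...,0]<x[1])&(P[...,1]>y[0])&(P[...,1]<y[1])
    q=P[m]; ij=((q[:,:2]-[x[0],y[0]])/res).astype(int)
    im=np.zeros((int((x[1]-x[0])/res)+1,int((y[1]-y[0])/res)+1),np.uint8); im[ij[:,0],ij[:,1]]=1
    n,l=cv2.connectedComponents(cv2.dilate(im,np.ones((2*dil+1,)*2,np.uint8)))
    k=l[ij[:,0],ij[:,1]]
    return [q[k==i] for i in range(1,n)]
E
python3 - <<'E'
from h import *
for n in("scene","side"):
    d=dict(np.load(n+"0.npz")); P=cloud(d)
    def at(u,v): return P[int(v*.64),int(u*.64)].round(3)
    if n=="scene": print([at(*p) for p in[(380,338),(302,385),(273,380),(422,278),(446,303)]])
    else: print([at(*p) for p in[(415,325),(457,238),(450,250),(410,445),(343,250)]])
    print(n)
    for lo,hi,t in((.06,.095,"vase"),(.03,.042,"wheel"),(.0125,.023,"board"),(.178,.2,"noz")):
        for c in clusters(P,lo,hi,(.2,.9),(-.6,.45)):
            if len(c)>25:
                rc=cv2.minAreaRect(c[:,:2].astype(np.float32)); print(t,len(c),"ctr",np.round(rc[0],4),"size",np.round(rc[1],3),"ang",round(rc[2],1),"zmax",c[:,2].max().round(4),"zmed",np.median(c[:,2]).round(4))
E
```

```text
[array([ 0.529, -0.018,  0.036]), array([ 0.496, -0.25 ,  0.063]), array([ 0.42 , -0.24 ,  0.039]), array([0.481, 0.275, 0.018]), array([ 0.689, -0.055,  0.19 ])]
scene
vase 88 ctr [ 0.3989 -0.3103] size [0.031 0.031] ang 21.9 zmax 0.0781 zmed 0.0676
vase 78 ctr [ 0.4106 -0.2264] size [0.03  0.032] ang 59.6 zmax 0.0783 zmed 0.0676
vase 223 ctr [ 0.4801 -0.3198] size [0.05  0.046] ang 34.0 zmax 0.0873 zmed 0.07
vase 206 ctr [ 0.4855 -0.2373] size [0.049 0.042] ang 34.6 zmax 0.087 zmed 0.0695
vase 99 ctr [ 0.5613 -0.3192] size [0.033 0.032] ang 60.6 zmax 0.0783 zmed 0.0667
vase 95 ctr [ 0.5712 -0.2428] size [0.033 0.035] ang 61.6 zmax 0.0779 zmed 0.0669
vase 99 ctr [0.5931 0.4373] size [0.025 0.064] ang 89.5 zmax 0.0878 zmed 0.0718
vase 104 ctr [ 0.5954 -0.4647] size [0.036 0.038] ang 47.1 zmax 0.0647 zmed 0.0615
vase 246 ctr [ 0.7048 -0.0712] size [0.074 0.031] ang 22.4 zmax 0.0948 zmed 0.0784
vase 238 ctr [0.7416 0.2312] size [0.063 0.06 ] ang 83.1 zmax 0.0915 zmed 0.0838
vase 271 ctr [ 0.7486 -0.2342] size [0.055 0.036] ang 16.5 zmax 0.0949 zmed 0.0809
vase 117 ctr [ 0.8793 -0.1197]
[... 5989 characters left out ...]
size [0.015 0.247] ang 85.3 zmax 0.023 zmed 0.0172
board 64 ctr [ 0.5701 -0.5607] size [0.017 0.138] ang 89.4 zmax 0.0226 zmed 0.0174
board 29 ctr [0.5948 0.4417] size [0.048 0.011] ang 3.4 zmax 0.0221 zmed 0.0179
board 41 ctr [ 0.6781 -0.031 ] size [0.071 0.024] ang 15.9 zmax 0.0229 zmed 0.0184
board 40 ctr [0.7278 0.2597] size [0.059 0.021] ang 32.1 zmax 0.0229 zmed 0.0186
board 56 ctr [ 0.8372 -0.4112] size [0.122 0.024] ang 6.8 zmax 0.023 zmed 0.018
board 34 ctr [0.872  0.1917] size [0.061 0.02 ] ang 52.1 zmax 0.0228 zmed 0.0166
board 26 ctr [0.8676 0.1042] size [0.046 0.009] ang 61.1 zmax 0.0219 zmed 0.0168
noz 80 ctr [ 0.6877 -0.0477] size [0.032 0.042] ang 53.5 zmax 0.1937 zmed 0.1865
```

```bash
cat >> h.py <<'E'
from cell import r, optics
def quat(phi):  # tool down, jaws closing along world angle phi
    best=None
    p=r.current_tool_pos()
    for f in (phi,phi+np.pi):
        a=(f+np.pi/2)/2; q=[np.cos(a),np.sin(a),0,0]
        j=r.inverse_kinematics([.5,-.02,.3],q)
        if j is not None and (best is None or abs(j[5])<best[0]): best=(abs(j[5]),q)
    return best[1]
def wrist(name=None):
    p=np.array(r.current_tool_pos()); q=r.current_ee_rot()
    d=optics.get_image("wrist"); T=np.eye(4); T[:3,:3]=R.from_quat(q).as_matrix(); T[:3,3]=p
    if name: cv2.imwrite(f"pics/{name}.png",d["pixels"][:,:,::-1])
    return d,cloud(d,T@d["mount"])
def necks(P,x,y):
    "vases: neck-rim centres over the given area"
    out=[]
    for c in clusters(P,*Z,x,y):
        if len(c)<30: continue
        (cx,cy),rad=cv2.minEnclosingCircle(c[:,:2].astype(np.float32)); out.append((cx,cy,rad,len(c),np.percentile(c[:,2],95)))
    return np.array(out)
E
python3 - <<'E'
from h import *
r.move_to([.45,-.27,.36],quat(0)); d,P=wrist("w1")
print(r.current_t(),r.current_tool_pos(),r.current_q().__repr__(),d["mount"].round(3).tolist(),np.nanmin(P[...,:2],axis=(0,1)),np.nanmax(P[...,:2],axis=(0,1)))
for lo in(.045,.066):
  for c in clusters(P,lo,.1,(.35,.62),(-.38,-.15),.001,2):
    if len(c)>30: (cx,cy),rad=cv2.minEnclosingCircle(c[:,:2].astype(np.float32)); print(lo,round(cx,4),round(cy,4),round(rad,4),len(c),np.percentile(c[:,2],95))
c=max(clusters(P,.027,.038,(.33,.65),(-.42,-.12),.002,1),key=len); print("tub",cv2.minAreaRect(c[:,:2].astype(np.float32)))
E
```

```text
1.575 [ 0.44948282 -0.27074656  0.35946406] array([-6.30788334e-01,  1.98016896e-01,  1.52054609e+00, -1.78828943e-04,
        1.42388937e+00, -6.28760814e-01]) [[-0.0, -0.966, -0.26, 0.066], [1.0, -0.0, -0.0, 0.001], [0.0, -0.26, 0.966, -0.15], [0.0, 0.0, 0.0, 1.0]] [-0.05243003 -0.75756288] [ 0.90363952 -0.04816517]
0.045 0.4005 -0.3056 0.0199 541 0.07464567811013817
0.045 0.4118 -0.2246 0.0198 594 0.07474880651454208
0.045 0.479 -0.3136 0.0269 1000 0.08361832041463102
0.045 0.4844 -0.2313 0.0269 1098 0.0836724670860946
0.045 0.5591 -0.3162 0.0201 546 0.0747085350147661
0.045 0.5707 -0.2401 0.0201 609 0.07475275672584279
0.066 0.3998 -0.3068 0.0121 183 0.07497500921951003
0.066 0.4113 -0.2228 0.0127 210 0.07530857196948752
0.066 0.4783 -0.3138 0.0222 615 0.0838338629626895
0.066 0.4841 -0.2318 0.0225 708 0.0838839906267312
0.066 0.5589 -0.3163 0.0114 185 0.07506716975701251
0.066 0.5699 -0.2392 0.0122 212 0.07517737731318772
tub ((0.4860338568687439, -0.27186650037765503), (0.17563413083553314, 0.2501561939716339), 85.04163360595703)
```

View pics/w1.png

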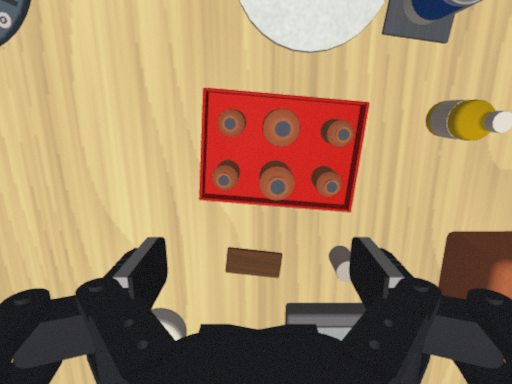

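Wrist view: the small vases are at the tub's corners, around (231,122), (340,132), (226,176) and (328,183). The two wide ones are in the middle column at (281,128) and (277,182). I'll transfer the first vase and check it.

```bash
cat >> h.py <<'E'
AREA={"tub":((.35,.62),(-.375,-.16),.005,(.45,-.27)),"wheel":((.405,.64),(-.135,.105),.036,(.49,-.02)),"board":((.29,.67),(.17,.39),.018,(.46,.27))}
def look(a,name=None,move=True):
    (x,y,base,at)=AREA[a]
    if move: r.move_to([*at,.36],quat(0)); r.sleep(.15)
    d,P=wrist(name); out=[]
    for c in clusters(P,base+.04,base+.095,x,y,.001,2):
        if len(c)>30:
            (cx,cy),rad=cv2.minEnclosingCircle(c[:,:2].astype(np.float32)); out.append((cx,cy,rad,len(c),np.percentile(c[:,2],95)-base))
    return np.array(out)
H=.052
def transfer(src,b0,dst,b1,phi,phi2=None):
    q=quat(phi); q2=quat(phi if phi2 is None else phi2)
    r.set_gripper(.66,30)
    r.move_to([*src,.16],q); r.move_linear([*src,b0+H],vel=.12)
    r.set_gripper(0,30); g=r.current_opening(),r.current_finger_force()
    r.move_linear([*src,.19],vel=.2)
    if g[0]<.3: print("MISSED",g); return False
    r.move_to([*dst,.19],q2); r.move_linear([*dst,b1+H+.012],vel=.15); r.move_linear([*dst,b1+H+.001],vel=.04)
    f=r.current_contact_force(); r.set_gripper(.66); r.move_linear([*dst,b1+.14],vel=.2)
    print("grip",np.round(g,3),"f",np.round(f,1),"t",r.current_t()); return True
WC=np.array([.514,-.015])
SPOT=[WC+[.042,-.042],WC+[.042,.042],WC+[-.042,.042],WC+[-.042,-.042]]
E
python3 - <<'E'
from h import *
transfer((.5707,-.2401),.005,SPOT[1],.036,np.pi/4)
print(look("tub").round(4)); print(look("wheel","w2").round(4),r.current_t())
E
```

```text
MISSED (0.2098564877692605, 29.276825487613678)
[[ 4.006e-01 -3.056e-01  1.990e-02  5.470e+02  6.960e-02]
 [ 4.121e-01 -2.246e-01  1.970e-02  5.960e+02  6.960e-02]
 [ 4.795e-01 -3.125e-01  2.680e-02  5.920e+02  7.830e-02]
 [ 4.844e-01 -2.312e-01  2.680e-02  1.101e+03  7.870e-02]
 [ 5.588e-01 -3.161e-01  2.010e-02  5.470e+02  6.970e-02]]
[] 7.4083
```

View pics/w2.png

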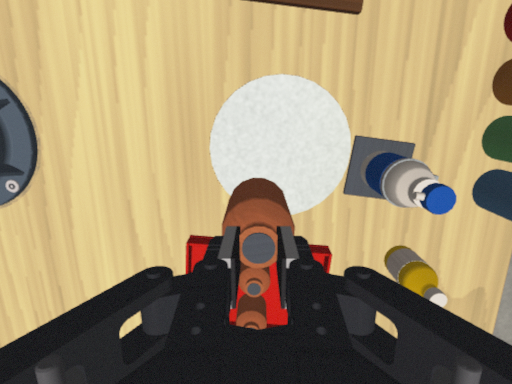

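The vase is in the jaws, but the opening is 0.21 where I expected 0.47. I'll check how it is being held.

```bash
python3 - <<'E'
from h import *
p=np.array(r.current_tool_pos()); d,P=wrist()
cv2.imwrite("pics/w3.png",cv2.resize(d["pixels"][150:340,170:350,::-1],None,fx=3,fy=3,interpolation=cv2.INTER_CUBIC))
print(r.current_opening(),p)
for v in range(175,270,8): print(v,(P[v,258]-p).round(4), (P[v,250]-p).round(4))
s=P[170:340,200:320].reshape(-1,3)-p; c=s[(abs(s[:,0])<.035)&(s[:,1]>-.01)&(s[:,1]<.05)]
print(np.nanmin(c[:,2]))
E
```

```text
0.21233853548100573 [ 0.49008148 -0.02101342  0.35991328]
175 [ 0.001  -0.0356 -0.3246] [-0.0116 -0.0353 -0.3236]
183 [ 0.0013  0.0208 -0.0362] [-0.0037  0.0208 -0.0365]
191 [ 0.0013  0.0209 -0.0165] [-0.0033  0.0206 -0.0179]
199 [ 0.0013  0.0206 -0.0019] [-0.0029  0.0204 -0.0023]
207 [0.0013 0.0175 0.002 ] [-0.0028  0.0173  0.0015]
215 [0.0013 0.0148 0.0065] [-0.0027  0.0145  0.0057]
223 [0.0013 0.0116 0.0095] [-0.0027  0.0112  0.0083]
231 [0.0013 0.0098 0.0151] [-0.0025  0.0102  0.016 ]
239 [0.0013 0.0062 0.0163] [-0.0025  0.0064  0.0168]
247 [0.0013 0.0024 0.017 ] [-0.0025  0.0022  0.0166]
255 [ 0.0013 -0.002   0.0167] [-0.0026 -0.002   0.0166]
263 [ 0.0013 -0.0059  0.0172] [-0.0026 -0.0067  0.0157]
-0.0511470886282539
```

View pics/w3.png

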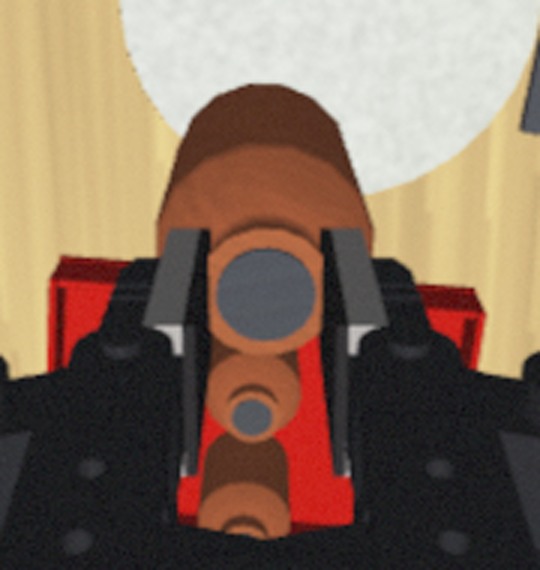

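```bash
python3 - <<'E'
from h import *
p=np.array(r.current_tool_pos()); d,P=wrist()
for u,v in[(232,230),(235,235),(228,240),(224,255),(222,265),(284,230),(292,245),(232,260),(236,280),(234,300),(281,300)]: print(u,v,(P[v,u]-p).round(4))
E
```

```text
232 230 [-0.0108  0.0112  0.0173]
235 235 [-0.0091  0.0105  0.0215]
228 240 [-0.0115  0.0117  0.0297]
224 255 [-0.012   0.0107  0.0416]
222 265 [-0.0116  0.0118  0.0515]
284 230 [0.0134 0.011  0.017 ]
292 245 [0.0154 0.0113 0.0338]
232 260 [-0.0086  0.0104  0.0451]
236 280 [-0.0075  0.0001  0.0422]
234 300 [-0.0082 -0.0071  0.045 ]
281 300 [ 0.0105 -0.0083  0.0433]
```

The vase is held upright by its neck, with its top 17 mm above the TCP as planned, so it's safe to place. The fingertips appear to stand farther back than assumed, so I'll place this vase and then measure them.

```bash
python3 - <<'E'
from h import *
dst=SPOT[1]; q=quat(np.pi/4)
r.move_to([*dst,.19],q); r.move_linear([*dst,.100],vel=.15); r.move_linear([*dst,.0895],vel=.04)
print(r.current_contact_force(),r.current_opening()); r.set_gripper(.66); r.move_linear([*dst,.2],vel=.2)
print(look("wheel").round(4),r.current_t())
r.move_to([.40,-.0,.36],quat(0))
R0=lambda:R.from_quat(r.current_ee_rot()).as_matrix()
ims=[]
for o in(.66,.45,.21,0):
    r.set_gripper(o); p=np.array(r.current_tool_pos()); d,P=wrist(); ims.append(d["pixels"][120:330,130:390,::-1])
    T=(P-p)@R0(); m=(abs(T[...,0])<.013)&(abs(T[...,1])<.06)&(T[...,2]>-.06)&(T[...,2]<.08)
    t=T[m]; print(o,r.current_opening(),len(t),"tipmax z",np.percentile(t[:,2],[50,90,98,100]).round(4)); k=t[t[:,2]>np.percentile(t[:,2],95)]; print(k[:,1].min(),k[k[:,1]<0][:,1].max() if (k[:,1]<0).any() else 0,k[k[:,1]>0][:,1].min() if (k[:,1]>0).any() else 0,k[:,1].max())
cv2.imwrite("pics/w4.png",np.vstack([np.hstack(ims[:2]),np.hstack(ims[2:])]))
E
```

```text
[-0.6499859  -0.11268299 -0.73483231] 0.20705100937843401
[[5.561e-01 2.720e-02 1.990e-02 7.040e+02 6.960e-02]] 11.5417
0.66 0.6607766294910059 5124 tipmax z [-0.0411 -0.0215 -0.0154 -0.0112]
-0.03334792814519145 -0.026430933805080038 0.0293239238043582 0.036331471564247764
0.45 0.45079987045353603 5303 tipmax z [-0.045  -0.0206 -0.0137 -0.0079]
-0.02958069297140019 -0.017568961756641497 0.02045157916451679 0.03246044626492716
0.21 0.20904404793971856 5183 tipmax z [-0.0456 -0.0216 -0.0142 -0.0073]
-0.020003626286143928 -0.007372660702575336 0.010421726147092473 0.022615828112216636
0 -0.004664177810686523 4764 tipmax z [-0.0511 -0.0232 -0.0154 -0.0119]
-0.011363954730277188 -0.00012258560438720435 0.00031044637272697236 0.01483671085133535
```

View pics/w4.png

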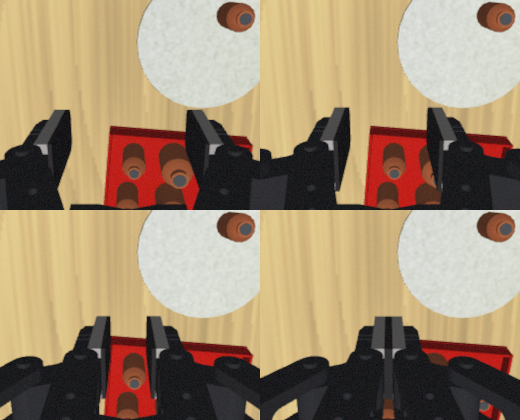

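The vase stands right on its spot. The measured fingertips are about 8 mm *behind* the reported TCP, not 22 mm ahead, which matches the neck grip. I'll lower the grasp height to match and watch the force on the way down.

```bash
sed -i 's/^H=.052/H=.023/; s/r.move_linear(\[\*src,b0+H\],vel=.12)/r.move_linear([*src,b0+H+.025],vel=.15); f0=r.current_contact_force(); r.move_linear([*src,b0+H],vel=.06); f1=np.array(r.current_contact_force()); print("down f",f0.round(1),f1.round(1))\n    if abs(f1).max()>10: r.move_linear([*src,.16]); return False/' h.py
python3 - <<'E'
from h import *
v=look("tub"); print(v.round(4))
c=v[np.argmin(np.hypot(v[:,0]-.559,v[:,1]+.316))]
transfer(c[:2],.005,SPOT[0],.036,-np.pi/4)
print(look("wheel","w5").round(4),look("tub").round(4),r.current_t())
E
```

```text
[[ 4.003e-01 -3.057e-01  2.000e-02  5.350e+02  6.970e-02]
 [ 4.117e-01 -2.244e-01  1.980e-02  5.920e+02  6.970e-02]
 [ 4.790e-01 -3.135e-01  2.700e-02  9.930e+02  7.860e-02]
 [ 4.845e-01 -2.312e-01  2.700e-02  1.092e+03  7.890e-02]
 [ 5.599e-01 -2.663e-01  2.010e-02  5.830e+02  6.970e-02]]
down f [-0.  -0.   0.3] [0.8 0.1 0.9]
grip [ 0.454 30.315] f [-0.3 -0.  -1.7] t 22.0833
[[ 5.560e-01  2.740e-02  1.990e-02  7.020e+02  6.960e-02]
 [ 5.569e-01 -5.750e-02  2.010e-02  6.230e+02  6.960e-02]] [[ 4.005e-01 -3.057e-01  2.000e-02  5.400e+02  6.970e-02]
 [ 4.117e-01 -2.246e-01  2.000e-02  5.900e+02  6.980e-02]
 [ 4.790e-01 -3.137e-01  2.710e-02  9.940e+02  7.870e-02]
 [ 4.846e-01 -2.310e-01  2.700e-02  1.084e+03  7.870e-02]] 24.2917
```

View pics/w5.png

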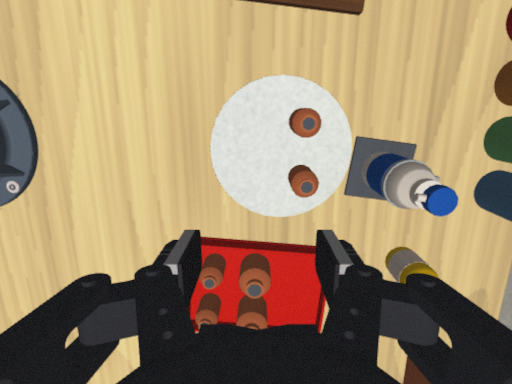

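Two vases now stand on the wheel, at (306,123) and (305,182). The knock had moved vase C, and the fresh look caught it. I'll move the other two the same way.

```bash
python3 - <<'E'
from h import *
for exp,s,phi in(((.4117,-.2246),2,-np.pi/4),((.4005,-.3057),3,np.pi/4)):
    v=look("tub"); v=v[v[:,2]<.023]; c=v[np.argmin(np.hypot(v[:,0]-exp[0],v[:,1]-exp[1]))]; print(c.round(4))
    if np.hypot(*(c[:2]-exp))>.005: print("moved, stop"); break
    if not transfer(c[:2],.005,SPOT[s],.036,phi): break
print(look("tub").round(4)); print(look("wheel").round(4),r.current_t())
E
```

```text
[ 4.119e-01 -2.245e-01  1.980e-02  5.930e+02  6.980e-02]
down f [-0.4  0.1  0. ] [-0.2  0.  -0.1]
grip [ 0.456 30.055] f [ 0.6 -0.2 -1. ] t 31.9083
[ 4.007e-01 -3.055e-01  1.990e-02  5.390e+02  6.980e-02]
down f [-0.3 -0.5 -0.1] [-0.2 -1.1 -0.1]
grip [ 0.453 30.085] f [ 0.2  0.3 -1.1] t 40.6167
[[ 4.790e-01 -3.136e-01  2.700e-02  1.003e+03  7.870e-02]
 [ 4.843e-01 -2.308e-01  2.690e-02  1.095e+03  7.870e-02]]
[[ 4.724e-01 -5.580e-02  1.990e-02  6.150e+02  6.960e-02]
 [ 4.728e-01  2.560e-02  1.990e-02  6.740e+02  6.970e-02]
 [ 5.561e-01  2.730e-02  2.000e-02  7.000e+02  6.970e-02]
 [ 5.567e-01 -5.750e-02  1.990e-02  6.180e+02  6.960e-02]] 43.1
```

```bash
python3 - <<'E'
from h import *
d,P=wrist()
for c in clusters(P,.18,.2,(.6,.8),(-.15,.05),.001,2):
    if len(c)>30: print("cap",cv2.minEnclosingCircle(c[:,:2].astype(np.float32)),len(c),np.median(c[:,2]))
    if len(c)>30: cap=np.median(c[:,:2],axis=0); cap=np.array(cv2.minEnclosingCircle(c[c[:,2]>.184][:,:2].astype(np.float32))[0])
print(cap)
assert np.hypot(*(cap-[.688,-.051]))<.01
r.set_gripper(0,30)
r.move_to([*cap,.27],quat(np.pi/2)); r.move_linear([*cap,.225],vel=.1); f0=r.current_contact_force()[2]
z=.225; log=[]; zc=None
while z>.16:
    z-=.004 if zc is None and z>.19 else .001
    r.move_linear([*cap,z],vel=.04); f=r.current_contact_force()[2]-f0; zt=r.current_tool_pos()[2]; log.append((round(zt,4),round(f,1)))
    if zc is None and f>1: zc=zt
    if f>14: break
r.sleep(.2); print(r.current_contact_force()[2]-f0)
r.move_linear([*cap,.27],vel=.1); print(log,r.current_contact_force()[2]-f0,r.current_t())
d=optics.get_image("scene"); q=cloud(d); c=max(clusters(q,.17,.2,(.6,.8),(-.15,.05)),key=len); print("cap z",np.percentile(c[:,2],[50,90]))
E
```

```text
cap ((0.6884032487869263, -0.0514582023024559), 0.021953869611024857) 863 0.1879340995363673
[ 0.6891588  -0.05079303]
14.799994094667694
[(np.float64(0.2212), np.float64(0.5)), (np.float64(0.2167), np.float64(-0.2)), (np.float64(0.2126), np.float64(1.0)), (np.float64(0.212), np.float64(-0.6)), (np.float64(0.2109), np.float64(0.8)), (np.float64(0.2099), np.float64(0.5)), (np.float64(0.2089), np.float64(0.5)), (np.float64(0.2079), np.float64(-0.0)), (np.float64(0.2069), np.float64(-0.1)), (np.float64(0.2059), np.float64(0.3)), (np.float64(0.2049), np.float64(-0.7)), (np.float64(0.2039), np.float64(-0.2)), (np.float64(0.2029), np.float64(0.5)), (np.float64(0.2019), np.float64(-0.5)), (np.float64(0.2009), np.float64(0.1)), (np.float64(0.1999), np.float64(-0.0)), (np.float64(0.1989), np.float64(0.3)), (np.float64(0.1979), np.float64(-0.5)), (np.float64(0.1969), np.float64(0.5)), (np.float64(0.1959), np.float64(-0.6)), (np.float64(0.1949), np.float64(-0.4)), (np.float64(0.1939), np.float64(0.9)), (np.float64(0.1929), np.float64(-0.1)), (np.float64(0.1919), np.float64(0.9)), (np.float64(0.
[... 245 characters left out ...]
p.float64(0.1)), (np.float64(0.1839), np.float64(-0.3)), (np.float64(0.1829), np.float64(-0.3)), (np.float64(0.1819), np.float64(-0.1)), (np.float64(0.1809), np.float64(0.0)), (np.float64(0.1802), np.float64(2.5)), (np.float64(0.1791), np.float64(2.2)), (np.float64(0.1781), np.float64(2.9)), (np.float64(0.177), np.float64(4.1)), (np.float64(0.176), np.float64(3.7)), (np.float64(0.175), np.float64(4.4)), (np.float64(0.1741), np.float64(5.1)), (np.float64(0.1732), np.float64(5.9)), (np.float64(0.1722), np.float64(6.3)), (np.float64(0.1713), np.float64(6.3)), (np.float64(0.1707), np.float64(8.3)), (np.float64(0.1706), np.float64(14.3))] 0.019125184209846907 58.8333
cap z [0.18614108 0.18985913]
```

The cap was pressed its full 10 mm, from contact at 0.180 to a hard stop at 0.1706, and it sprang back up. Next I'll move the vases to the board.

```bash
python3 - <<'E'
from h import *
v=look("board"); print(v,r.current_t()); d,P=wrist()
c=max(clusters(P,.012,.024,(.25,.7),(.15,.42)),key=len); print(cv2.minAreaRect(c[:,:2].astype(np.float32)),np.median(c[:,2]))
(bx,by),s,a=cv2.minAreaRect(c[:,:2].astype(np.float32))
if not(.155<min(s)<.168 and .33<max(s)<.35): bx,by,a=.479,.279,83
u=np.radians(a if s[0]>s[1] else a-90); e=np.array([np.cos(u),np.sin(u)]); print(bx,by,e)
for k in(.12,.04,-.04,-.12):
    dst=np.array([bx,by])+k*e
    v=look("wheel"); v=v[np.argsort(-v[:,0])]; print(len(v),v[0].round(4))
    if not .019<v[0,2]<.0215 or not transfer(v[0,:2],.036,dst,.018,u+np.pi/2): print("stop"); break
v=look("board","w6"); print(v.round(4),r.current_t(),[np.hypot(*(v[i,:2]-v[i+1,:2])) for i in range(len(v)-1)])
E
```

```text
[] 60.5833
((0.4812733232975006, 0.2778209149837494), (0.16035616397857666, 0.340584933757782), 83.43762969970703) 0.01833078998750967
0.4812733232975006 0.2778209149837494 [ 0.99344804 -0.11428472]
4 [ 5.569e-01 -5.730e-02  2.000e-02  6.190e+02  6.970e-02]
down f [-0.  -0.2  0.2] [-0.2  0.9  0.9]
grip [ 0.453 30.257] f [-0.7 -0.8 -0.2] t 70.0833
3 [5.56e-01 2.73e-02 1.99e-02 6.96e+02 6.98e-02]
down f [ 0.4  0.2 -0.5] [ 0.1  0.6 -0. ]
grip [ 0.455 30.423] f [-0.4  0.1 -1.6] t 79.7917
2 [4.727e-01 2.570e-02 1.980e-02 6.720e+02 6.970e-02]
down f [ 0.6 -0.4  0.1] [ 0.3 -0.6  0.9]
grip [ 0.455 30.071] f [ 0.   0.1 -1.5] t 89.5667
1 [ 4.723e-01 -5.600e-02  2.010e-02  6.100e+02  6.970e-02]
down f [ 0.6 -0.4  0.2] [ 0.  -0.3 -0.1]
grip [ 0.45  30.029] f [-0.5  0.1 -1.1] t 99.625
[[3.622e-01 2.915e-01 1.990e-02 6.250e+02 6.970e-02]
 [4.414e-01 2.826e-01 2.000e-02 6.010e+02 6.970e-02]
 [5.207e-01 2.733e-01 2.010e-02 5.970e+02 6.940e-02]
 [5.998e-01 2.640e-01 1.980e-02 6.190e+02 6.960e-02]] 101.425 [np.float64(0.0796153993868906), np.float64(0.07991576978877787), np.float64(0.07959129477182697)]
```

View pics/w6.png

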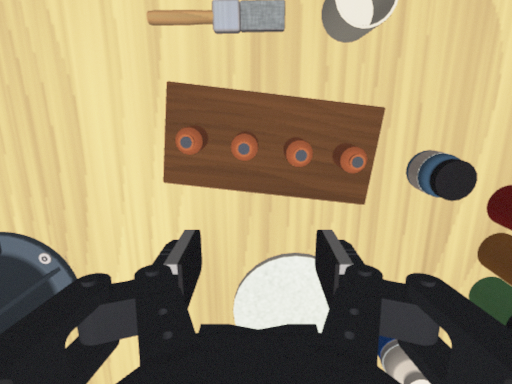

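All four vases stand upright in a row on the board, at (189,141), (245,147), (299,153) and (353,160). They are about 80 mm apart and well inside its edges, and the arm is clear at 0.36 m.

```bash
python3 - <<'E'
from h import *
print(look("tub").round(3)); print(r.hand_in())
E
```

```text
[[ 4.790e-01 -3.140e-01  2.700e-02  9.910e+02  7.900e-02]
 [ 4.840e-01 -2.310e-01  2.700e-02  1.092e+03  7.900e-02]]
the job is handed in; nothing more can be done
None
```

The job is handed in: all four small vases stood on the wheel, the cap was pressed fully down and sprang back, and the vases now stand upright and apart on the ware board, with both wide vases still in the tub.

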